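Transfer the specimen pots to the reading rack in reverse order

ROBOT

A 6-joint arm with a two-finger parallel gripper is mounted at the origin on the work surface. World frame = base frame: x ahead of the robot, y to its left, z up, the work surface at z = 0. Lengths are in m, angles in rad, forces in N, time in s.
With the tool pointing down it reaches from about 0.325 to 0.9 m from the base axis. Payload 6.1 kg.
Tool frame: the origin (TCP) lies midway between the tips of the shut fingers; the grasp point (between the pads) lies behind it (tcp_to_grasp is the z of the grasp point in the tool frame, in m); z points along the fingers, y is the line along which they close (so a half turn about z gives the same grasp; the last joint's range is limited). The gripper opens to 87 mm and grips with 3 to 60 N. Pads are 19 mm wide; open, the fingers measure 117 mm over their backs; the gripper's body (75 mm by 190 mm) begins 51 mm behind the grasp point.
Start: joints at [-1.358, 0.22, 1.526, -0, 1.395, -0.126], TCP at [0.208, -0.589, 0.223] pointing down, gripper open.
Joint ranges: [-2.98, 2.98], [-0.91, 2.08], [0.09, 2.57], [-1.24, 4.39], [0.2, 2.65], [-2.68, 2.68]. Speed limits (rad/s): [2.57, 2.57, 3.01, 3.14, 3.14, 3.14].

INTERFACE

Orientations are given as a unit quaternion [w, x, y, z].
In Python, from bench import * gives the robot as it stands.
- The arm moves only by the shell command python3 -m crank 'ROWS' [FORCE]. ROWS is text: rows parted by semicolons, each of 7 numbers parted by spaces: the shift along the tool's x, y, z in cm, then the turn, a rotation vector about the tool's x, y, z in rad, then the opening, from -1 (shut) to 1 (fully open). In form: tx ty tz ax ay az gripper; .... A call has 1 to 12 rows; each row shifts and turns the commanded pose from where the row before left it, along the tool's axes as they then stand; what a row does not reach is not made up. A row lasts 1/8 s, in which the tool goes at most 62.5 mm and 10.7 degrees, less where a joint would pass 70% of its speed; a pose out of reach is approached as far as the arm can. A call with a gripper value outside its range is refused whole. The fingers move at their own pace and stop on an object; FORCE is the grip in N (left out, the last holds). Time passes only in rows, so rows that do not move let the fingers close. It gives the time, the measured TCP pose, the force, the opening and the grip force at its end, in the units of the state.
- sense(): the state, without advancing time (a new reading comes with each control period).
- read_camera(name): name is "scene" or "top" or "wrist"; returns (picture, depth): 480x640x3 uint8, red, green, blue; 480x640 float32, m along the optical axis (not along the pixel's ray), 0 where there is no reading.
- camera_info(name): a dict with "fx", "fy", "cx", "cy" (pixels), "origin" and "orientation" of the camera in the world; the wrist camera has in their place "tool_from_camera" (4x4, takes a point from camera to tool coordinates, whose origin is the TCP and whose axes are the flange's). Camera axes: x right, y down, z forward; pixel columns grow to the right and rows downward; lengths in m; the calibration is good to about 2 mm. A picture is of the moment at which its call begins: read the wrist's pose just before it. camera_info takes no time and is no camera call.
- close_job(): hands the job in; it is judged then, once.
The state is a dict: "time_s": time; "joint_pos": joint angles; "qvel": joint speeds; "tau": joint torques, N m; "eef_pos": TCP position; "orientation": TCP orientation; "wrist_force": force on the tool from outside, world axes, zero at the start; "moment": the same for the moment, N m; "opening": finger opening in m; "finger_force": force on a finger pad.
Only numpy, scipy, OpenCV 4.12 (cv2) and the standard library are available. Lean on these libraries where they do the work, as an engineer would, in place of code of your own. Each camera call takes 0.05 s, during which the arm holds its last target. There are 200 camera calls.

TASK

Move the four capped specimen pots from the dark rack to the empty white rack, in reverse order: the pot standing nearest the robot in the dark rack goes to the white rack's place farthest from the robot, the next one to the second farthest, and so on, so that the last pot of the row ends nearest the robot. Keep the pots upright, set each one down in the middle of its place rather than dropping it, and let go of them all. The coloured frame around each pot stays on the dark rack and shows where that pot began.

Things in the scene. Friction and masses are not known exactly. Their poses are not given: they have to be found in the camera images.
- dark_rack: near-black tray, 230 x 64 mm, 20 mm high, fixed, on the bench; the four pots start here. Origin: centre of its underside, on the bench; x runs along the row, away from the robot (within 0.4 rad), z up. It has four open bays in a row at x = -84, -28, +28 and +84 mm (the first nearest the robot), with a 6 mm thick floor.
- white_rack: white tray like the dark one, 230 x 64 mm, fixed, empty, left or right of it. Origin: centre of its underside; x along the row, away from the robot (within 0.4 rad), z up. Bay centres at x = -84, -28, +28, +84 mm, y = 0; each 50 x 52 mm inside, floor 6 mm thick, walls and dividers 6 mm thick, tops 20 mm above the bench. Items between the racks are under 20 mm high; none over 95 mm is within 0.1 m of a rack.
- red_pot: loose round specimen pot, off-white body 34 mm across and 46 mm high, red screw cap 38 mm across and 18 mm high on top (64 mm in all), about 50 g. Origin: centre of its underside; z along its axis, up. It stands on the floor of a bay of the dark rack, inside the red frame. Neighbours stand 56 mm apart, so pinch the cap across the row.
- yellow_pot: loose round specimen pot, off-white body 34 mm across and 46 mm high, yellow screw cap 38 mm across and 18 mm high on top (64 mm in all), about 50 g. Origin: centre of its underside; z along its axis, up. It stands on the floor of a bay of the dark rack, inside the yellow frame. Neighbours stand 56 mm apart, so pinch the cap across the row.
- blue_pot: loose round specimen pot, off-white body 34 mm across and 46 mm high, blue screw cap 38 mm across and 18 mm high on top (64 mm in all), about 50 g. Origin: centre of its underside; z along its axis, up. It stands on the floor of a bay of the dark rack, inside the blue frame. Neighbours stand 56 mm apart, so pinch the cap across the row.
- green_pot: loose round specimen pot, off-white body 34 mm across and 46 mm high, green screw cap 38 mm across and 18 mm high on top (64 mm in all), about 50 g. Origin: centre of its underside; z along its axis, up. It stands on the floor of a bay of the dark rack, inside the green frame. Neighbours stand 56 mm apart, so pinch the cap across the row.
- red_frame: red square colour frame, fixed on top of one bay of the dark rack, 54 mm along the row x 62 mm across, 4 mm thick, with a 40 mm square opening around the pot; its top is 24 mm above the bench. Origin: centre of its underside, over the bay centre. It stays behind and marks the place in which the red pot started.
- yellow_frame: yellow square colour frame, fixed on top of one bay of the dark rack, 54 mm along the row x 62 mm across, 4 mm thick, with a 40 mm square opening around the pot; its top is 24 mm above the bench. Origin: centre of its underside, over the bay centre. It stays behind and marks the place in which the yellow pot started.
- blue_frame: blue square colour frame, fixed on top of one bay of the dark rack, 54 mm along the row x 62 mm across, 4 mm thick, with a 40 mm square opening around the pot; its top is 24 mm above the bench. Origin: centre of its underside, over the bay centre. It stays behind and marks the place in which the blue pot started.
- green_frame: green square colour frame, fixed on top of one bay of the dark rack, 54 mm along the row x 62 mm across, 4 mm thick, with a 40 mm square opening around the pot; its top is 24 mm above the bench. Origin: centre of its underside, over the bay centre. It stays behind and marks the place in which the green pot started.

How it is judged:
By the outcome, as a careful person would: the job done as asked, in the order asked, and still so for the second after the job is handed in, with the robot touching nothing.
It also fails if it takes over 128 s, if anything falls off the work surface, if the arm or the gripper's body presses on something with over 40 N, if the wrist force passes 120 N, or if a joint passes its speed limit or range.

## Working session

There is one attempt and no reset: what is moved stays moved. The work goes in short steps, Python scripts to look and compute and a shell command to move; the robot and the scene stay as the last step left them, time stands still between calls to the robot, and variables do not carry over. Pictures are saved under pics/ and viewed, at most 14 in all, crops included, and the job is handed in when it is done.

```bash
ls; mkdir -p pics
python3 - <<'E'
from bench import *
import cv2
print(sense())
for n in ("scene","top","wrist"):
    i=camera_info(n); print(n,i)
p,d=read_camera("top"); cv2.imwrite("pics/top0.png",p[:,:,::-1])
import numpy as np; np.savez("top0.npz",p=p,d=d)
p,d=read_camera("scene"); cv2.imwrite("pics/scene0.png",p[:,:,::-1]); np.savez("scene0.npz",p=p,d=d)
E
```

```text
pics
{'time_s': 0.0, 'joint_pos': array([-1.35811793e+00,  2.21266290e-01,  1.52760792e+00, -1.31142571e-06,
        1.39468306e+00, -1.26061828e-01]), 'qvel': array([-0.00119961,  0.0004247 , -0.00084507, -0.0026565 ,  0.00092275,
       -0.00109479]), 'tau': array([-8.54862446e-04, -4.94613397e+01, -3.87377286e+01,  6.97297161e-02,
        5.73248276e-02, -1.40313455e-04]), 'eef_pos': array([ 0.20757402, -0.58886862,  0.22141406]), 'orientation': array([-9.81357273e-04,  9.85690642e-01,  1.68561542e-01, -4.31735562e-05]), 'wrist_force': array([1.10517573, 0.61962188, 0.74431098]), 'moment': array([0.04370036, 0.0046474 , 0.02108086]), 'finger_force': 0.0, 'opening': 0.08726057163479263}
scene {'fx': 442.52683762098417, 'fy': 442.52683762098417, 'cx': 320.1983343323463, 'cy': 232.2511746483571, 'origin': array([0.90162618, 0.06920073, 0.61256918]), 'orientation': array([-0.1801652 ,  0.57623344,  0.76345151, -0.22942821])}
top {'fx': 433.65335312616276, 'fy': 433.65335312616276, 'cx': 318.16430397288644, 'cy': 232.0747200714479, 'origin': array([ 0.43616631, -0.03273812,  0.77096915]), 'orientation': array([ 0.07327349, -0.70295522,  0.70619174, -0.04216843])}
wrist {'fx': 388.32357989424764, 'fy': 388.32357989424764, 'cx': 315.7922018807339, 'cy': 237.4572463903185, 'tool_from_camera': array([[-1.39867060e-03, -9.61027449e-01, -2.76449427e-01,
         7.52636000e-02],
       [ 9.99998986e-01, -1.41851840e-03, -1.28175570e-04,
        -5.35979787e-04],
       [-2.68968358e-04, -2.76449325e-01,  9.61028459e-01,
        -1.60001030e-01],
       [ 0.00000000e+00,  0.00000000e+00,  0.00000000e+00,
         1.00000000e+00]])}
```

View pics/top0.png

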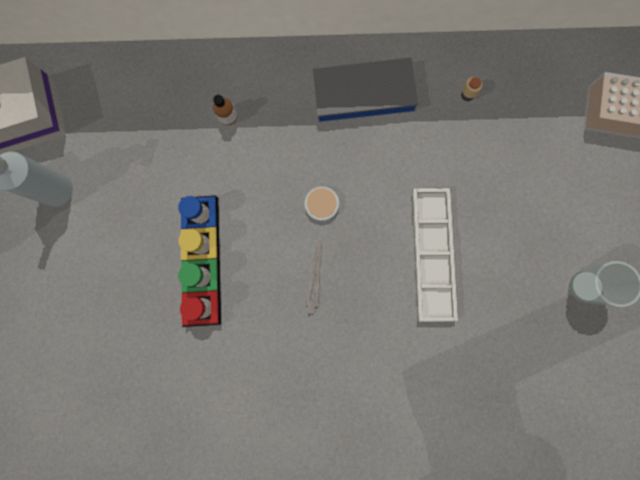

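View pics/scene0.png

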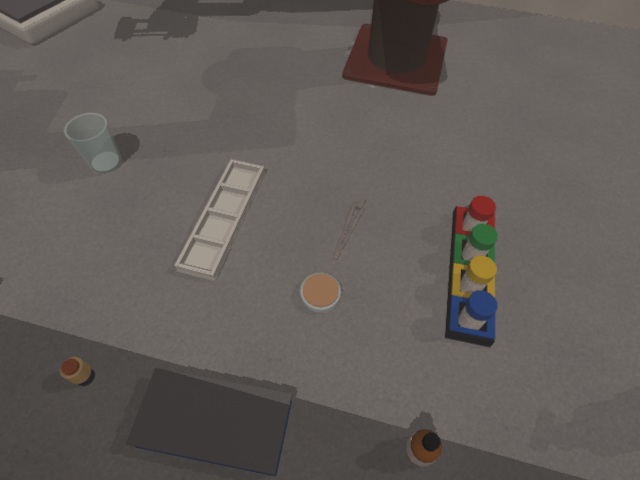

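The top view shows the dark rack at about (200,260), with red nearest the robot, then green, yellow and blue. The white rack is at about (435,255). The scene view agrees: white rack at (220,218), dark rack at (473,275).

```bash
cat > h.py <<'E'
import numpy as np, cv2
from scipy.spatial.transform import Rotation as R
def rot(q): return R.from_quat([q[1],q[2],q[3],q[0]]).as_matrix()
def pose(info,state=None):
    if 'origin' in info: return rot(info['orientation']),np.array(info['origin'])
    T=np.array(info['tool_from_camera']); A=rot(state['orientation'])
    return A@T[:3,:3], A@T[:3,3]+np.array(state['eef_pos'])
def cloud(d,info,state=None):
    r,o=pose(info,state); v,u=np.mgrid[:d.shape[0],:d.shape[1]]
    P=np.stack([(u-info['cx'])/info['fx']*d,(v-info['cy'])/info['fy']*d,d],-1)
    return P@r.T+o
def masks(p):
    h=cv2.cvtColor(p,cv2.COLOR_RGB2HSV); H,S,V=[h[...,i].astype(int) for i in range(3)]
    s=(S>120)&(V>60)
    return dict(red=s&((H<6)|(H>172)),yellow=s&(H>18)&(H<32),green=s&(H>50)&(H<85),blue=s&(H>100)&(H<125))
E
python3 - <<'E'
from h import *; from bench import camera_info
for n in ("top","scene"):
    f=np.load(n+"0.npz"); i=camera_info(n); W=cloud(f['d'],i); z=W[...,2]; ok=f['d']>0
    roi=ok&(W[...,0]>.25)&(W[...,0]<.68)&(abs(W[...,1])<.4)
    for c,m in masks(f['p']).items():
        q=W[m&roi]; zt=np.percentile(q[:,2],97)
        t=q[(q[:,2]>zt-.006)]; fr=q[(q[:,2]>.015)&(q[:,2]<.03)]
        e=[cv2.minEnclosingCircle((a[:,:2]*1000).astype(np.float32)) for a in (t,)]
        print(n,c,len(t),"top z",zt.round(4),e, "frame",len(fr),np.round(np.median(fr[:,2]),4),cv2.minAreaRect((fr[:,:2]*1000).astype(np.float32)))
    p=f['p'].astype(int); w=(p.min(-1)>125)&roi&(W[...,1]<-.05)&(z>.010)&(z<.03)
    nl,l,st,_=cv2.connectedComponentsWithStats(w.astype(np.uint8)); k=1+st[1:,4].argmax(); w=l==k
    q=W[w]; print(n,"white",st[k],"z",np.percentile(q[:,2],[10,50,90]).round(4),cv2.minAreaRect((q[:,:2]*1000).astype(np.float32)), "bench",np.median(z[roi]))
E
```

```text
top red 432 top z 0.0722 [((428.8222351074219, 203.48350524902344), 18.907468795776367)] frame 521 0.0241 ((429.4865417480469, 204.70657348632812), (55.73333740234375, 62.825565338134766), 3.7360353469848633)
top yellow 402 top z 0.0721 [((540.3955688476562, 211.39111328125), 18.88885498046875)] frame 459 0.0242 ((541.8165893554688, 211.9290771484375), (56.524925231933594, 64.02450561523438), 3.4147417545318604)
top green 407 top z 0.0721 [((482.56134033203125, 209.25601196289062), 18.773683547973633)] frame 419 0.0244 ((485.4674072265625, 207.95150756835938), (52.836212158203125, 61.89698791503906), 3.5840768814086914)
top blue 381 top z 0.072 [((596.7669677734375, 214.9961700439453), 19.14082908630371)] frame 409 0.0242 ((598.6734008789062, 214.89895629882812), (56.07582473754883, 62.6966438293457), 3.8504247665405273)
top white [ 413  189   45  133 1658] z [0.0173 0.02   0.0217] ((521.7293090820312, -200.74362182617188), (229.56149291992188, 65.05880737304688), 0.29162633419036865) bench 0.0005803861195425863
scene red 398 top z 0.0719 [((429.6318359375, 204.5432586669922), 19.383
[... 257 characters left out ...]
562, 211.7878875732422), (62.84352111816406, 61.976924896240234), 3.918236017227173)
scene green 375 top z 0.0719 [((484.52056884765625, 209.92599487304688), 18.423934936523438)] frame 232 0.0244 ((483.95550537109375, 208.94448852539062), (52.355018615722656, 60.61936569213867), 6.2125091552734375)
scene blue 578 top z 0.0718 [((598.7146606445312, 215.6773223876953), 18.885740280151367)] frame 630 0.0244 ((597.9572143554688, 215.5157928466797), (54.34033966064453, 62.38943099975586), 2.602823257446289)
scene white [ 175  160   89  115 1110] z [0.0193 0.0207 0.0219] ((522.1134033203125, -199.86471557617188), (230.75341796875, 64.22949981689453), 0.4353586435317993) bench 0.0007462832680859011
```

```bash
cat >> h.py <<'E'
def go(x,y,z,yaw):
    """tool-frame cm still to go, and turn about tool z, to the pose (m, deg) pointing down"""
    from bench import sense
    s=sense(); A=rot(s['orientation']); a=np.radians(yaw)
    B=np.array([[np.cos(a),np.sin(a),0],[np.sin(a),-np.cos(a),0],[0,0,-1]])
    w=np.array([x,y,z])-s['eef_pos']
    print('t',round(s['time_s'],2),'pos',np.round(s['eef_pos'],4),'err cm in final axes',np.round(B.T@w*100,2),'turn',np.round(R.from_matrix(A.T@B).as_rotvec(),3),'open',round(s['opening'],4),'F',np.round(s['wrist_force'],1),'ff',round(s['finger_force'],1))
E
python3 - <<'E'
import bench; print([n for n in dir(bench) if n[0]!='_'], getattr(bench,'tcp_to_grasp',None))
from h import *; go(.43,.205,.2,3.6)
E
python3 -m crank '0 0 0 0 0 .138 1;0 0 0 0 0 .138 1;1.36 -3.9 0 0 0 0 1;1.36 -3.9 0 0 0 0 1;1.36 -3.9 0 0 0 0 1;1.36 -3.9 0 0 0 0 1;1.36 -3.9 0 0 0 0 1;1.36 -3.9 0 0 0 0 1;1.36 -3.9 0 0 0 0 1;1.36 -3.9 0 0 0 0 1;1.36 -3.9 0 0 0 0 1;1.36 -3.9 0 0 0 0 1'
python3 -c "from h import *; go(.43,.205,.2,3.6)"
```

```text
['IKError', 'camera_info', 'close_job', 'read_camera', 'sense', 'tcp_to_grasp'] -0.0187
t 0.1 pos [ 0.2076 -0.5889  0.2215] err cm in final axes [ 27.18 -77.84   2.15] turn [-0.002  0.     0.276] open 0.0868 F [0.7 0.3 0.7] ff 0.0
time_s: 1.6
eef_pos: [0.319, -0.1903, 0.2223]
orientation: [-0.0, 1.0, 0.031, -0.0]
wrist_force: [0.9, -0.2, -0.3]
opening: 0.0875
finger_force: 0.0
t 1.6 pos [ 0.319  -0.1903  0.2223] err cm in final axes [ 13.56 -38.75   2.23] turn [-0.  0. -0.] open 0.0875 F [ 0.9 -0.2 -0.3] ff 0.0
```

```bash
python3 -m crank '1.36 -3.88 0 0 0 0 1;1.36 -3.88 0 0 0 0 1;1.36 -3.88 0 0 0 0 1;1.36 -3.88 0 0 0 0 1;1.36 -3.88 0 0 0 0 1;1.36 -3.88 0 0 0 0 1;1.36 -3.88 0 0 0 0 1;1.36 -3.88 0 0 0 0 1;1.36 -3.88 0.5 0 0 0 1;1.36 -3.88 0.5 0 0 0 1;0 0 0 0 0 0 1;0 0 0 0 0 0 1'
python3 - <<'E'
from h import *; from bench import *
go(.43,.205,.2,3.6)
s=sense(); p,d=read_camera("wrist"); i=camera_info("wrist"); W=cloud(d,i,s)
cv2.imwrite("pics/w0.png",p[:,:,::-1])
for c,m in masks(p).items():
    q=W[m&(d>0)]
    if len(q)<200: continue
    zt=np.percentile(q[:,2],95); t=q[(q[:,2]>.06)]; fr=q[(q[:,2]>.015)&(q[:,2]<.03)]
    print(c,len(t),zt.round(4),cv2.minEnclosingCircle((t[:,:2]*1000).astype(np.float32)) if len(t) else '',cv2.minAreaRect((fr[:,:2]*1000).astype(np.float32)) if len(fr)>50 else '',np.median(fr[:,2]))
E
```

```text
time_s: 3.1
eef_pos: [0.4299, 0.2037, 0.2121]
orientation: [0.0, 0.999, 0.032, -0.001]
wrist_force: [-0.2, -0.3, 0.4]
opening: 0.0868
finger_force: 0.0
t 3.1 pos [0.4299 0.2037 0.2121] err cm in final axes [ 0.02 -0.13  1.21] turn [0.001 0.001 0.001] open 0.0868 F [-0.2 -0.3  0.4] ff 0.0
red 1693 0.0687 ((428.33514404296875, 205.4929656982422), 19.165035247802734) ((427.5279235839844, 205.79676818847656), (57.36478042602539, 63.041934967041016), 3.084397554397583) 0.02185212130019709
yellow 11520 0.31 ((487.8489685058594, 191.35031127929688), 75.22898864746094) ((541.2828369140625, 212.4364776611328), (55.68061447143555, 62.93643569946289), 3.5269675254821777) 0.02181382248773206
green 1899 0.0687 ((482.7294006347656, 210.93592834472656), 18.897796630859375) ((484.4231262207031, 209.22457885742188), (55.042293548583984, 62.506038665771484), 3.525442600250244) 0.02183648073057015
blue 686 0.0684 ((588.9482421875, 215.87710571289062), 16.921775817871094) ((585.226806640625, 214.9562225341797), (31.929027557373047, 62.66964340209961), 3.4304051399230957) 0.021828484211869226
```

View pics/w0.png

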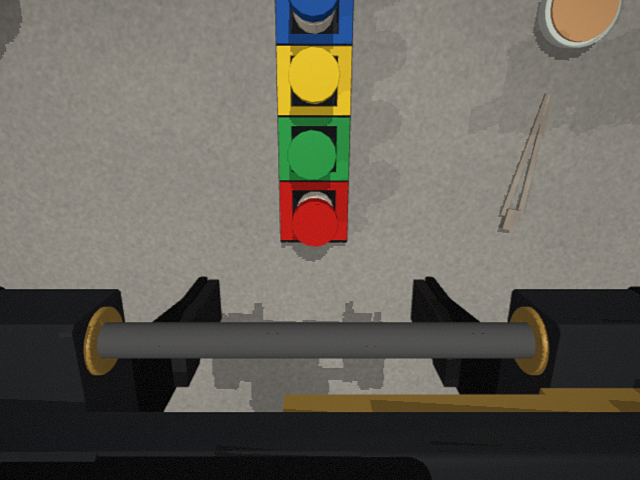

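The wrist view shows the row straight ahead, with red at (315,222), green (312,155), yellow (314,75) and blue at the edge. The fingers straddle the row symmetrically. Cap height is 69–72 mm across three cameras, against 70 mm in the text, so I'll descend.

```bash
python3 -m crank '-0.1 -0.13 3.5 0 0 0 1;0 0 3.5 0 0 0 1;0 0 3.5 0 0 0 1;0 0 3.3 0 0 0 1;0 0 2.0 0 0 0 1;0 0 1.0 0 0 0 1;0 0 0.1 0 0 0 1;0 0 0 0 0 0 1;0 0 0 0 0 0 0;0 0 0 0 0 0 -1;0 0 0 0 0 0 -1;0 0 0 0 0 0 -1' 20
python3 -c "from h import *; go(.4289,.205,.043,3.6)"
python3 -m crank '0 0 0 0 0 0 -1;0 0 0 0 0 0 -1;0 0 0 0 0 0 -1;0 0 0 0 0 0 -1' 20
python3 -c "from h import *; go(.4289,.205,.043,3.6)"
```

```text
time_s: 4.65
eef_pos: [0.4293, 0.2054, 0.0436]
orientation: [-0.0, 1.0, 0.031, 0.0]
wrist_force: [0.3, -0.0, 0.1]
opening: 0.055
finger_force: 0.0
t 4.65 pos [0.4293 0.2054 0.0436] err cm in final axes [-0.04  0.03  0.06] turn [-0. -0.  0.] open 0.055 F [ 0.3 -0.   0.1] ff 0.0
time_s: 5.15
eef_pos: [0.4292, 0.2053, 0.0435]
orientation: [0.0, 1.0, 0.031, -0.0]
wrist_force: [0.2, 0.2, 0.2]
opening: 0.0373
finger_force: 20.0
t 5.15 pos [0.4292 0.2053 0.0435] err cm in final axes [-0.04  0.03  0.05] turn [ 0.  0. -0.] open 0.0373 F [0.2 0.2 0.2] ff 20.0
```

```bash
python3 -m crank '0 0 -1 0 0 0 -1;0 0 -2.5 0 0 0 -1;0 0 -3 0 0 0 -1;0 0 -2.5 0 0 0.056 -1;0.6 1.4 0 0 0 0 -1;1.2 2.8 0 0 0 0 -1;1.2 2.8 0 0 0 0 -1;1.2 2.8 0 0 0 0 -1;1.2 2.8 0 0 0 0 -1;1.2 2.8 0 0 0 0 -1;1.2 2.8 0 0 0 0 -1;1.2 2.8 0 0 0 0 -1' 20
python3 -m crank '1.2 2.8 0 0 0 0 -1;1.2 2.8 0 0 0 0 -1;1.2 2.8 0 0 0 0 -1;1.2 2.8 0 0 0 0 -1;1.2 2.8 0 0 0 0 -1;1.2 2.8 0 0 0 0 -1;1.2 2.8 0 0 0 0 -1;0.6 2.4 0 0 0 0 -1;0 0 0 0 0 0 -1;0 0 0 0 0 0 -1;0 0 0 0 0 0 -1' 20
python3 - <<'E'
from h import *; from bench import *
go(.606,-.1998,.13,.4)
s=sense(); p,d=read_camera("wrist"); W=cloud(d,camera_info("wrist"),s); cv2.imwrite("pics/w1.png",p[:,:,::-1])
p,d=read_camera("top"); cv2.imwrite("pics/t1.png",p[100:340,150:470,::-1])
E
```

```text
time_s: 6.65
eef_pos: [0.5202, -0.006, 0.1321]
orientation: [-0.0, 1.0, 0.004, -0.001]
wrist_force: [0.0, 0.2, -0.8]
opening: 0.0375
finger_force: 20.0
time_s: 8.02
eef_pos: [0.6117, -0.2226, 0.1331]
orientation: [-0.0, 1.0, 0.004, -0.0]
wrist_force: [-0.9, 0.7, -0.4]
opening: 0.0374
finger_force: 20.0
t 8.03 pos [ 0.6117 -0.2226  0.1331] err cm in final axes [-0.55 -2.28  0.31] turn [-0.001  0.001  0.001] open 0.0374 F [-0.9  0.7 -0.4] ff 20.0
```

View pics/w1.png

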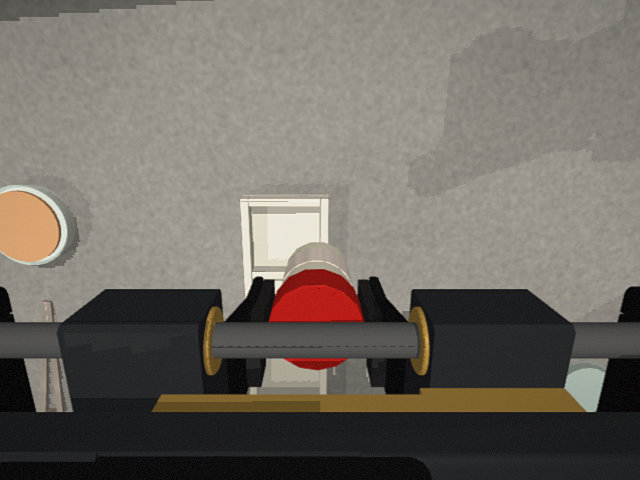

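The red pot is held upright, with its cap at (316,320). It is 2.3 cm too far right and 0.55 cm too far out because I typed too many rows. I'll correct that and check the rack's edges from this close view.

```bash
python3 -m crank '-0.25 -1.1 0 0 0 0 -1;-0.3 -1.18 0 0 0 0 -1;0 0 0 0 0 0 -1;0 0 0 0 0 0 -1' 20
python3 - <<'E'
from h import *; from bench import *
go(.606,-.1998,.05,.4)
s=sense(); p,d=read_camera("wrist"); W=cloud(d,camera_info("wrist"),s)
w=(p.min(-1)>120)&(d>0)&(W[...,2]>.012)&(W[...,2]<.03)
l=cv2.connectedComponentsWithStats(w.astype(np.uint8)); k=1+l[2][1:,4].argmax(); q=W[l[1]==k]*1000
print(len(q),"rim z",np.median(q[:,2])," xmax",np.percentile(q[:,0],[98,99.5])," y",q[:,1].min(),q[:,1].max(),np.percentile(q[:,1],[1,99]))
f=(p.min(-1)>120)&(W[...,2]>.001)&(W[...,2]<.011)&(W[...,0]>.57)&(W[...,0]<.635)&(abs(W[...,1]+.2)<.028)
a=W[f]*1000; print("floor",len(a),np.median(a[:,2]),np.percentile(a[:,0],[1,99]),np.percentile(a[:,1],[1,99]))
m=masks(p)['red']&(d>0); c=W[m]*1000; t=c[c[:,2]>c[:,2].max()-6]; print("cap",c[:,2].max(),cv2.minEnclosingCircle(t[:,:2].astype(np.float32)))
E
```

```text
time_s: 8.62
eef_pos: [0.6067, -0.2005, 0.1337]
orientation: [0.0, 1.0, 0.004, 0.0]
wrist_force: [0.4, 0.3, -0.6]
opening: 0.0372
finger_force: 20.0
t 8.62 pos [ 0.6067 -0.2005  0.1337] err cm in final axes [-0.07 -0.07  8.37] turn [ 0. -0.  0.] open 0.0372 F [ 0.4  0.3 -0.6] ff 20.0
2264 rim z 17.698702318925065  xmax [636.5106696  636.67160572]  y -231.2905360373622 -166.9098654614908 [-230.7882318  -167.35357433]
floor 3342 3.877440462868753 [581.80143457 627.94206946] [-225.0242591  -173.59780987]
cap 218.86120732824716 ((638.7904052734375, -199.8831787109375), 10.70861530303955)
```

The rim is centred at y = -199 mm, the far bay at x = 605.5 mm and the floor about 6 mm up. This agrees with the first estimate, so I'll lower.

```bash
python3 -m crank '-0.1 -0.1 2.5 0 0 0 -1;0 0 3 0 0 0 -1;0 0 2 0 0 0 -1;0 0 1 0 0 0 -1;0 0 0.3 0 0 0 -1;0 0 0.1 0 0 0 -1;0 0 0 0 0 0 -1;0 0 0 0 0 0 -1' 20
python3 -c "from h import *; go(.6056,-.1995,.0435,.4)"
```

```text
time_s: 9.68
eef_pos: [0.606, -0.1999, 0.0453]
orientation: [0.0, 1.0, 0.003, 0.001]
wrist_force: [0.1, 0.1, -0.7]
opening: 0.0372
finger_force: 20.0
t 9.68 pos [ 0.606  -0.1999  0.0453] err cm in final axes [-0.04 -0.04  0.18] turn [ 0.001 -0.001 -0.   ] open 0.0372 F [ 0.1  0.1 -0.7] ff 20.0
```

```bash
python3 -m crank '0 0 0.1 0 0 0 -1;0 0 0.1 0 0 0 -1;0 0 0 0 0 0 -1;0 0 0 0 0 0 -1' 20
python3 -c "from h import *; go(.6056,-.1995,.0435,.4)"
```

```text
time_s: 10.18
eef_pos: [0.6061, -0.1999, 0.0435]
orientation: [0.0, 1.0, 0.003, 0.001]
wrist_force: [-1.6, 0.6, 4.8]
opening: 0.0373
finger_force: 20.0
t 10.18 pos [ 0.6061 -0.1999  0.0435] err cm in final axes [-0.05 -0.04 -0.  ] turn [ 0.    -0.001 -0.   ] open 0.0373 F [-1.6  0.6  4.8] ff 20.0
```

```bash
python3 -m crank '0 0 0 0 0 0 0;0 0 0 0 0 0 1;0 0 0 0 0 0 1;0 0 0 0 0 0 1;0 0 -2 0 0 0 1;0 0 -3 0 0 0 1;0 0 -4 0 0 -0.056 1;-0.69 -2.98 0 0 0 0 1;-0.69 -2.98 0 0 0 0 1;-0.69 -2.98 0 0 0 0 1;-0.69 -2.98 0 0 0 0 1;-0.69 -2.98 0 0 0 0 1'
python3 -m crank '-0.69 -2.98 0 0 0 0 1;-0.69 -2.98 0 0 0 0 1;-0.69 -2.98 0 0 0 0 1;-0.69 -2.98 0 0 0 0 1;-0.69 -2.98 0 0 0 0 1;-0.69 -2.98 0 0 0 0 1;-0.69 -2.98 0 0 0 0 1;-0.69 -2.98 0 0 0 0 1;-0.69 -2.98 0 0 0 0 1;0 0 0 0 0 0 1;0 0 0 0 0 0 1'
python3 - <<'E'
from h import *; from bench import *
go(.4834,.210,.0435,3.6)
p,d=read_camera("top"); cv2.imwrite("pics/t1.png",p[:,:,::-1]); W=cloud(d,camera_info("top"))
m=masks(p)['red']&(W[...,1]<0)&(W[...,2]>.05); q=W[m]*1000; print(len(q),np.percentile(q[:,2],97),cv2.minEnclosingCircle(q[:,:2].astype(np.float32)))
E
```

```text
time_s: 11.68
eef_pos: [0.562, -0.0524, 0.1344]
orientation: [0.0, 1.0, 0.031, 0.001]
wrist_force: [-0.9, 0.1, 0.0]
opening: 0.0872
finger_force: 0.0
time_s: 13.05
eef_pos: [0.4835, 0.2103, 0.1335]
orientation: [0.0, 0.999, 0.032, 0.001]
wrist_force: [-1.0, -0.5, -1.2]
opening: 0.0872
finger_force: 0.0
t 13.05 pos [0.4835 0.2103 0.1335] err cm in final axes [-0.01  0.03  9.  ] turn [ 0.    -0.001  0.   ] open 0.0872 F [-1.  -0.5 -1.2] ff 0.0
443 770.9691505783074 ((528.3919677734375, -121.03546142578125), 127.67932891845703)
```

View pics/t1.png

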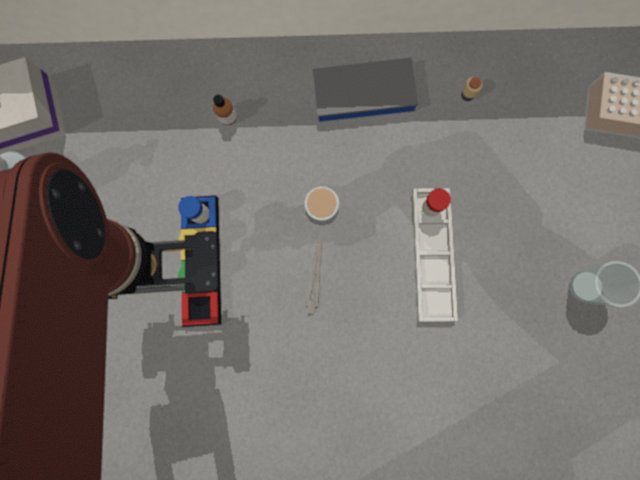

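The red pot stands upright in the far bay, with its cap at (438,199). Its old bay at (200,308) is empty, and the gripper is over green. Next I'll grip green.

```bash
python3 -m crank '0 0 3 0 0 0 1;0 0 3 0 0 0 1;0 0 2 0 0 0 1;0 0 1 0 0 0 1;0 0 0 0 0 0 0.2;0 0 0 0 0 0 -1;0 0 0 0 0 0 -1;0 0 0 0 0 0 -1;0 0 0 0 0 0 -1;0 0 0 0 0 0 -1;0 0 0 0 0 0 -1;0 0 0 0 0 0 -1' 20
python3 -c "from h import *; go(.4834,.210,.0435,3.6)"
```

```text
time_s: 14.6
eef_pos: [0.4831, 0.2107, 0.0427]
orientation: [-0.0, 1.0, 0.031, 0.0]
wrist_force: [0.1, 0.0, 0.9]
opening: 0.0373
finger_force: 20.0
t 14.6 pos [0.4831 0.2107 0.0427] err cm in final axes [ 0.03  0.07 -0.08] turn [-0. -0. -0.] open 0.0373 F [0.1 0.  0.9] ff 20.0
```

```bash
python3 -m crank '0 0 -1 0 0 0 -1;0 0 -2.5 0 0 0 -1;0 0 -3 0 0 0 -1;0 0 -2.5 0 0 0.056 -1;0.456 2.93 0 0 0 0 -1;0.456 2.93 0 0 0 0 -1;0.456 2.93 0 0 0 0 -1;0.456 2.93 0 0 0 0 -1;0.456 2.93 0 0 0 0 -1;0.456 2.93 0 0 0 0 -1;0.456 2.93 0 0 0 0 -1;0.456 2.93 0 0 0 0 -1' 20
python3 -m crank '0.456 2.93 0 0 0 0 -1;0.456 2.93 0 0 0 0 -1;0.456 2.93 0 0 0 0 -1;0.456 2.93 0 0 0 0 -1;0.456 2.93 0 0 0 0 -1;0.456 2.93 0 0 0 0 -1;0 0 0 0 0 0 -1;0 0 0 0 0 0 -1;0 0 0 0 0 0 -1' 20
python3 -c "from h import *; go(.5498,-.1998,.0427,.4)"
```

```text
time_s: 16.1
eef_pos: [0.5211, -0.0245, 0.1332]
orientation: [0.0, 1.0, 0.003, 0.0]
wrist_force: [-0.8, 0.5, 0.1]
opening: 0.0374
finger_force: 20.0
time_s: 17.23
eef_pos: [0.5494, -0.1981, 0.1326]
orientation: [-0.0, 1.0, 0.004, -0.0]
wrist_force: [0.2, 0.7, -0.4]
opening: 0.0371
finger_force: 20.0
t 17.23 pos [ 0.5494 -0.1981  0.1326] err cm in final axes [0.04 0.17 8.99] turn [-0.     0.     0.001] open 0.0371 F [ 0.2  0.7 -0.4] ff 20.0
```

```bash
python3 -m crank '0 0.15 3 0 0 0 -1;0 0 3 0 0 0 -1;0 0 2 0 0 0 -1;0 0 0.6 0 0 0 -1;0 0 0.2 0 0 0 -1;0 0 0.1 0 0 0 -1;0 0 0.1 0 0 0 -1;0 0 0 0 0 0 -1;0 0 0 0 0 0 -1' 20
python3 -c "from h import *; go(.5498,-.1998,.0427,.4)"
```

```text
time_s: 18.35
eef_pos: [0.5497, -0.2008, 0.0428]
orientation: [0.0, 1.0, 0.003, 0.0]
wrist_force: [0.9, -0.2, -1.1]
opening: 0.0371
finger_force: 20.0
t 18.35 pos [ 0.5497 -0.2008  0.0428] err cm in final axes [ 0.01 -0.1   0.01] turn [ 0. -0. -0.] open 0.0371 F [ 0.9 -0.2 -1.1] ff 20.0
```

```bash
python3 -m crank '0 -0.05 0.07 0 0 0 -1;0 0 0 0 0 0 -1;0 0 0 0 0 0 -1' 20
```

```text
time_s: 18.73
eef_pos: [0.5501, -0.2007, 0.0427]
orientation: [0.0, 1.0, 0.003, 0.001]
wrist_force: [-1.8, -1.2, 6.1]
opening: 0.0374
finger_force: 20.0
```

```bash
python3 -m crank '0 0 0 0 0 0 0;0 0 0 0 0 0 1;0 0 0 0 0 0 1;0 0 0 0 0 0 1;0 0 -2 0 0 0 1;0 0 -3 0 0 0 1;0 0 -4 0 0 -0.056 1;0.12 -2.95 0 0 0 0 1;0.12 -2.95 0 0 0 0 1;0.12 -2.95 0 0 0 0 1;0.12 -2.95 0 0 0 0 1;0.12 -2.95 0 0 0 0 1'
python3 -m crank '0.12 -2.95 0 0 0 0 1;0.12 -2.95 0 0 0 0 1;0.12 -2.95 0 0 0 0 1;0.12 -2.95 0 0 0 0 1;0.12 -2.95 0 0 0 0 1;0.12 -2.95 0 0 0 0 1;0.12 -2.95 0 0 0 0 1;0.12 -2.95 0 0 0 0 1;0.12 -2.95 0 0 0 0 1;0 0 0 0 0 0 1;0 0 0 0 0 0 1'
python3 - <<'E'
from h import *; from bench import *
go(.541,.212,.0435,3.6)
p,d=read_camera("top"); W=cloud(d,camera_info("top"))
for k in("red","green"):
    m=masks(p)[k]&(W[...,1]<-.1)&(W[...,2]>.065)&(W[...,2]<.08); q=W[m]*1000; print(len(q),np.percentile(q[:,2],97),cv2.minEnclosingCircle(q[:,:2].astype(np.float32)))
E
```

```text
time_s: 20.23
eef_pos: [0.5468, -0.0517, 0.1336]
orientation: [0.0, 1.0, 0.031, 0.001]
wrist_force: [0.0, 0.1, -0.4]
opening: 0.0872
finger_force: 0.0
time_s: 21.6
eef_pos: [0.5407, 0.2128, 0.1328]
orientation: [0.0, 0.999, 0.032, 0.0]
wrist_force: [0.4, -1.2, -0.2]
opening: 0.0869
finger_force: 0.0
t 21.6 pos [0.5407 0.2128 0.1328] err cm in final axes [0.03 0.08 8.93] turn [ 0.    -0.001  0.   ] open 0.0869 F [ 0.4 -1.2 -0.2] ff 0.0
385 72.83659656525283 ((604.5252075195312, -199.6498260498047), 18.682273864746094)
369 72.4330373677969 ((549.4320068359375, -200.45103454589844), 18.025239944458008)
```

Red is at (604.5,-199.6) and green at (549.4,-200.5), both within about 1.5 mm of their bay centres. Yellow is next.

```bash
python3 -m crank '0 0.05 3 0 0 0 1;0 0 3 0 0 0 1;0 0 2 0 0 0 1;0 0 0.9 0 0 0 1;0 0 0 0 0 0 0.2;0 0 0 0 0 0 -1;0 0 0 0 0 0 -1;0 0 0 0 0 0 -1;0 0 0 0 0 0 -1;0 0 0 0 0 0 -1;0 0 0 0 0 0 -1;0 0 0 0 0 0 -1' 20
python3 -c "from h import *; go(.541,.212,.0435,3.6)"
```

```text
time_s: 23.15
eef_pos: [0.5405, 0.2126, 0.043]
orientation: [-0.0, 1.0, 0.031, 0.0]
wrist_force: [-0.4, -0.1, 1.7]
opening: 0.0375
finger_force: 20.0
t 23.15 pos [0.5405 0.2126 0.043 ] err cm in final axes [ 0.04  0.06 -0.05] turn [-0. -0. -0.] open 0.0375 F [-0.4 -0.1  1.7] ff 20.0
```

```bash
python3 -m crank '0 0 -1 0 0 0 -1;0 0 -2.5 0 0 0 -1;0 0 -3 0 0 0 -1;0 0 -2.5 0 0 0.056 -1;-0.353 2.95 0 0 0 0 -1;-0.353 2.95 0 0 0 0 -1;-0.353 2.95 0 0 0 0 -1;-0.353 2.95 0 0 0 0 -1;-0.353 2.95 0 0 0 0 -1;-0.353 2.95 0 0 0 0 -1;-0.353 2.95 0 0 0 0 -1;-0.353 2.95 0 0 0 0 -1' 20
python3 -m crank '-0.353 2.95 0 0 0 0 -1;-0.353 2.95 0 0 0 0 -1;-0.353 2.95 0 0 0 0 -1;-0.353 2.95 0 0 0 0 -1;-0.353 2.95 0 0 0 0 -1;-0.353 2.95 0 0 0 0 -1;0 0 0 0 0 0 -1;0 0 0 0 0 0 -1;0 0 0 0 0 0 -1' 20
python3 -c "from h import *; go(.494,-.2002,.043,.4)"
```

```text
time_s: 24.65
eef_pos: [0.5138, -0.0246, 0.1335]
orientation: [0.0, 1.0, 0.003, 0.0]
wrist_force: [0.5, -0.2, -0.4]
opening: 0.0371
finger_force: 20.0
time_s: 25.78
eef_pos: [0.4939, -0.1998, 0.1329]
orientation: [-0.0, 1.0, 0.004, -0.0]
wrist_force: [0.4, 0.4, -1.1]
opening: 0.0372
finger_force: 20.0
t 25.77 pos [ 0.4939 -0.1998  0.1329] err cm in final axes [0.01 0.04 8.99] turn [-0.     0.     0.001] open 0.0372 F [ 0.4  0.4 -1.1] ff 20.0
```

```bash
python3 -m crank '0 0 3 0 0 0 -1;0 0 3 0 0 0 -1;0 0 2 0 0 0 -1;0 0 0.6 0 0 0 -1;0 0 0.2 0 0 0 -1;0 0 0.1 0 0 0 -1;0 0 0.1 0 0 0 -1;0 0 0 0 0 0 -1;0 0 0 0 0 0 -1' 20
python3 -c "from h import *; go(.494,-.2002,.043,.4)"
```

```text
time_s: 26.9
eef_pos: [0.494, -0.2009, 0.0431]
orientation: [0.0, 1.0, 0.003, 0.0]
wrist_force: [-0.1, 0.3, -0.9]
opening: 0.0376
finger_force: 20.0
t 26.9 pos [ 0.494  -0.2009  0.0431] err cm in final axes [ 0.   -0.07  0.01] turn [ 0. -0. -0.] open 0.0376 F [-0.1  0.3 -0.9] ff 20.0
```

```bash
python3 -m crank '0 -0.05 0.07 0 0 0 -1;0 0 0 0 0 0 -1;0 0 0 0 0 0 -1' 20
```

```text
time_s: 27.28
eef_pos: [0.4943, -0.2008, 0.0429]
orientation: [0.0, 1.0, 0.003, 0.001]
wrist_force: [-0.6, -1.5, 5.3]
opening: 0.0374
finger_force: 20.0
```

```bash
python3 -m crank '0 0 0 0 0 0 0;0 0 0 0 0 0 1;0 0 0 0 0 0 1;0 0 0 0 0 0 1;0 0 -2 0 0 0 1;0 0 -3 0 0 0 1;0 0 -4 0 0 -0.056 1;0.92 -2.92 0 0 0 0 1;0.92 -2.92 0 0 0 0 1;0.92 -2.92 0 0 0 0 1;0.92 -2.92 0 0 0 0 1;0.92 -2.92 0 0 0 0 1'
python3 -m crank '0.92 -2.92 0 0 0 0 1;0.92 -2.92 0 0 0 0 1;0.92 -2.92 0 0 0 0 1;0.92 -2.92 0 0 0 0 1;0.92 -2.92 0 0 0 0 1;0.92 -2.92 0 0 0 0 1;0.92 -2.92 0 0 0 0 1;0.92 -2.92 0 0 0 0 1;0.92 -2.92 0 0 0 0 1;0 0 0 0 0 0 1;0 0 0 0 0 0 1'
python3 - <<'E'
from h import *; from bench import *
go(.5977,.2153,.0435,3.6)
E
```

```text
time_s: 28.78
eef_pos: [0.5307, -0.0506, 0.1321]
orientation: [-0.0, 1.0, 0.031, -0.0]
wrist_force: [0.9, 0.1, -0.6]
opening: 0.0874
finger_force: 0.0
time_s: 30.15
eef_pos: [0.5964, 0.2154, 0.1317]
orientation: [0.0, 1.0, 0.032, -0.0]
wrist_force: [-0.0, 0.1, 0.7]
opening: 0.0873
finger_force: 0.0
t 30.15 pos [0.5964 0.2154 0.1317] err cm in final axes [0.13 0.02 8.82] turn [0.001 0.001 0.   ] open 0.0873 F [-0.   0.1  0.7] ff 0.0
```

```bash
python3 -m crank '0.1 0 3 0 0 0 1;0 0 3 0 0 0 1;0 0 2 0 0 0 1;0 0 0.8 0 0 0 1;0 0 0 0 0 0 0.2;0 0 0 0 0 0 -1;0 0 0 0 0 0 -1;0 0 0 0 0 0 -1;0 0 0 0 0 0 -1;0 0 0 0 0 0 -1;0 0 0 0 0 0 -1;0 0 0 0 0 0 -1' 20
python3 -c "from h import *; go(.5977,.2153,.0435,3.6)"
```

```text
time_s: 31.65
eef_pos: [0.5978, 0.216, 0.0442]
orientation: [-0.0, 1.0, 0.031, 0.0]
wrist_force: [-0.3, 0.2, 1.3]
opening: 0.0374
finger_force: 20.0
t 31.65 pos [0.5978 0.216  0.0442] err cm in final axes [-0.01  0.07  0.07] turn [-0. -0.  0.] open 0.0374 F [-0.3  0.2  1.3] ff 20.0
```

```bash
python3 -m crank '0 0 -1 0 0 0 -1;0 0 -2.5 0 0 0 -1;0 0 -3 0 0 0 -1;0 0 -2.5 0 0 0.056 -1;-1.16 2.97 0 0 0 0 -1;-1.16 2.97 0 0 0 0 -1;-1.16 2.97 0 0 0 0 -1;-1.16 2.97 0 0 0 0 -1;-1.16 2.97 0 0 0 0 -1;-1.16 2.97 0 0 0 0 -1;-1.16 2.97 0 0 0 0 -1;-1.16 2.97 0 0 0 0 -1' 20
python3 -m crank '-1.16 2.97 0 0 0 0 -1;-1.16 2.97 0 0 0 0 -1;-1.16 2.97 0 0 0 0 -1;-1.16 2.97 0 0 0 0 -1;-1.16 2.97 0 0 0 0 -1;-1.16 2.97 0 0 0 0 -1;0 0 0 0 0 0 -1;0 0 0 0 0 0 -1;0 0 0 0 0 0 -1' 20
python3 -c "from h import *; go(.438,-.2008,.0442,.4)"
```

```text
time_s: 33.15
eef_pos: [0.5063, -0.0233, 0.1348]
orientation: [0.0, 1.0, 0.003, 0.0]
wrist_force: [-0.4, -0.2, -0.9]
opening: 0.0372
finger_force: 20.0
time_s: 34.28
eef_pos: [0.4384, -0.2002, 0.1342]
orientation: [-0.0, 1.0, 0.004, 0.0]
wrist_force: [0.5, 0.4, -0.7]
opening: 0.0374
finger_force: 20.0
t 34.27 pos [ 0.4384 -0.2002  0.1342] err cm in final axes [-0.04  0.06  9.  ] turn [-0.    -0.     0.001] open 0.0374 F [ 0.5  0.4 -0.7] ff 20.0
```

```bash
python3 -m crank '-0.05 0 3 0 0 0 -1;0 0 3 0 0 0 -1;0 0 2 0 0 0 -1;0 0 0.6 0 0 0 -1;0 0 0.2 0 0 0 -1;0 0 0.1 0 0 0 -1;0 0 0.1 0 0 0 -1;0 0 0 0 0 0 -1;0 0 0 0 0 0 -1' 20
python3 -m crank '0 0 0.06 0 0 0 -1;0 0 0 0 0 0 -1;0 0 0 0 0 0 -1' 20
```

```text
time_s: 35.4
eef_pos: [0.4378, -0.2011, 0.0444]
orientation: [0.0, 1.0, 0.003, 0.0]
wrist_force: [0.2, -0.2, -1.6]
opening: 0.0371
finger_force: 20.0
time_s: 35.78
eef_pos: [0.438, -0.2012, 0.0442]
orientation: [0.0, 1.0, 0.003, 0.0]
wrist_force: [-1.1, 1.2, 5.7]
opening: 0.0373
finger_force: 20.0
```

The contact force is 5.7 N. I'll release, back off and check the result.

```bash
python3 -m crank '0 0 0 0 0 0 0;0 0 0 0 0 0 1;0 0 0 0 0 0 1;0 0 0 0 0 0 1;0 0 -2 0 0 0 1;0 0 -3 0 0 0 1;0 0 -4 0 0 0 1;0 -2.5 0 0 0 0 1;0 -2.5 0 0 0 0 1;0 -2.5 0 0 0 0 1;0 -2.5 0 0 0 0 1;0 -2.5 0 0 0 0 1'
python3 -m crank '0 -3 0 0 0 0 1;0 -3 0 0 0 0 1;0 -3 0 0 0 0 1;0 -3 0 0 0 0 1;0 0 0 0 0 0 1;0 0 0 0 0 0 1'
python3 - <<'E'
from h import *; from bench import *
for n in("top","scene"):
    p,d=read_camera(n); W=cloud(d,camera_info(n)); cv2.imwrite(f"pics/{n}_end.png",p[:,:,::-1])
    for k,m in masks(p).items():
        m=m&(W[...,1]<-.15)&(W[...,2]>.065)&(W[...,2]<.08); q=W[m]*1000
        print(n,k,len(q),len(q) and (np.percentile(q[:,2],97),cv2.minEnclosingCircle(q[:,:2].astype(np.float32))))
E
```

```text
time_s: 37.28
eef_pos: [0.4367, -0.0752, 0.1335]
orientation: [0.0, 1.0, 0.003, 0.0]
wrist_force: [1.3, -0.8, 0.2]
opening: 0.0872
finger_force: 0.0
time_s: 38.02
eef_pos: [0.436, 0.0436, 0.1335]
orientation: [0.0, 1.0, 0.004, -0.0]
wrist_force: [-0.5, -0.4, 1.0]
opening: 0.0869
finger_force: 0.0
top red 382 (np.float64(72.60909670631311), ((604.904052734375, -200.27537536621094), 18.62828254699707))
top yellow 405 (np.float64(72.64309639111252), ((494.5821533203125, -200.72628784179688), 18.68495750427246))
top green 364 (np.float64(72.41724342429895), ((549.138427734375, -200.28030395507812), 17.85089683532715))
top blue 412 (np.float64(72.23627831921388), ((437.8558349609375, -200.05184936523438), 17.947647094726562))
scene red 479 (np.float64(72.45723660618876), ((605.6439819335938, -199.7959747314453), 19.44257164001465))
scene yellow 370 (np.float64(72.2193895700388), ((494.6163024902344, -200.5803680419922), 19.94809913635254))
scene green 375 (np.float64(72.5071808228953), ((551.5590209960938, -200.12257385253906), 18.75739097595215))
scene blue 314 (np.float64(72.260824356176), ((438.3198547363281, -199.55711364746094), 19.314102172851562))
```

View pics/scene_end.png

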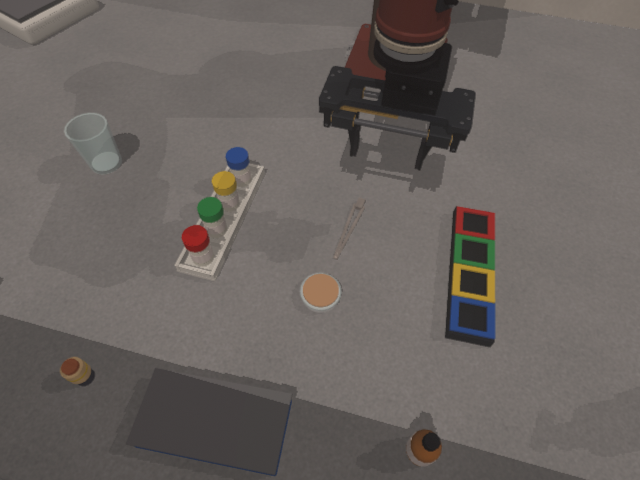

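All four pots stand upright in the white rack: red far at (196,240), green (210,212), yellow (224,185) and blue near at (238,160). Each is centred within 2 mm, and the gripper is clear.

```bash
python3 -c "from bench import *; print(close_job())"
```

```text
the job is handed in; nothing more can be done
None
```

The four pots are in the white rack in reverse order (red farthest from the robot, then green, yellow and blue), upright, released and within about 2 mm of their bay centres. I handed the job in at about 38 s; it returned no verdict.

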